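# Put the griddle's grease tray back

### The job

The washed grease tray of the table griddle lies on the drying mat. Stand the one thing that is in its way, straight in front of the griddle on the side that faces the robot, upright on the chopping board, then take the tray by its grip and slide it nose first into the opening under the cooking plate until its front plate sits flush against the griddle. Let go of everything, and leave the other things standing where they are.

Things in the scene. Friction and masses are not known exactly. Their poses are not given: they have to be found in the camera images.
- mouth (a point): Middle of the lower edge of the tray's opening in the front of the electric griddle (fixed low steel box with a dark plate on top, 330 mm wide plus 35 mm side loops, 230 deep, 78 high). x points straight into the bay, y across, z up; the flat front face lies at x = 0, a knob 128 mm to -y stands 13 mm out. The bay is 134 mm wide, 34 high, 180 deep; its floor starts here, 8 mm above the counter
- tray_grip (a point): Middle of the black grip (50 mm along x, 18 mm wide, 26 mm high) at the front of the loose aluminium grease tray, about 200 g. x runs along the tray from grip to nose, y across, z up. The tray's underside is 25 mm below this point, the grip's 13 mm below. The front plate starts 25 mm ahead (+x), the nose ends 189 mm ahead of this point
- tray_face (a point): Same tray, same axes: middle of the lower edge of the back of its front plate (150 mm wide, 38 mm high, 4 mm thick), level with the underside, 29 mm ahead (+x) of the grip's middle. This plate stops the tray against the griddle: home, this point meets the mouth. The trough reaches 160 mm ahead, 130 mm wide, 26 mm high; its last 25 mm narrow to 115 mm and are swept up 4 mm below
- jar_c (a point): Centre, half-way up, of an amber glass jar with a steel lid, 62 mm across, 80 mm high (lid: the top 16 mm, 55 mm across), 300 g, loose, stands on the counter in front of the griddle. z is its own axis
- tin_c (a point): Centre, half-way up, of a round paper-wrapped tin, 58 mm across, 90 mm high, 250 g, loose, stands on the counter in front of the griddle. z is its own axis
- mill_c (a point): Centre, half-way up, of a turned dark-wood pepper mill, 105 mm high, 260 g, loose, stands on the counter in front of the griddle: foot 56 mm across, straight waist 44 mm across from 36 to 76 mm up, head 52 mm across above that. z is its own axis. Of jar, tin and mill one stands straight in front of the opening, the other two beside the tray's way
- board: Wooden chopping board lying flat, fixed, 180 mm (x) by 280 mm (y), 16 mm thick; origin at the centre of its underside
- bowl: White bowl, 84 mm across, 45 mm high, standing on the board; origin at the centre of its underside. Leave it
- mat: Grey drying mat, fixed, 290 mm (x) by 230 mm (y), 4 mm thick, the tray lies on it, grip towards the robot; origin at the centre of its underside
- tumbler: Clear tumbler upside down on the mat beyond the tray's nose, 72 mm across at the counter, 100 mm high; origin at the centre of its underside. Leave it
There are look-alikes about, which are no part of the job. What is shaped like the part that bears jar_c but green is not meant. Of the things shaped like the part that bears tray_grip, the aluminium one is meant.

How it is judged:
By the outcome, as a careful person would: the job done as asked, in the order asked, and still so for the second after the job is handed in, with the robot touching nothing.
It also fails if it takes over 72 s, if anything falls off the work surface, if the arm or the gripper's body presses on something with over 40 N, if the wrist force passes 120 N, or if a joint passes its speed limit or range.

### The arm

A 6-joint arm with a two-finger parallel gripper is mounted at the origin on the work surface. World frame = base frame: x ahead of the robot, y to its left, z up, the work surface at z = 0. Lengths are in mm, angles in rad, forces in N, time in s.
With the tool pointing down it reaches from about 350 to 875 mm from the base axis. Payload 4.2 kg.
Tool frame: the origin (TCP) lies at the very end of the fingers, on their centre line; the grasp point (between the pads) lies 19 mm behind it; z points along the fingers, y is the direction in which the jaws open and shut (so a half turn about z gives the same grasp; the last joint's range is limited). The gripper opens to 85 mm and grips with 20 to 120 N. Pads are 22 mm wide; open, the fingers measure 114 mm over their backs; the gripper's body (76 mm by 85 mm) begins 54 mm behind the grasp point. The pads swing forward as they close: fully open they stand 13 mm farther back than shut.
Start: joints at [-1.012, 0.385, 0.008, 0, -1.194, -0.259], TCP at [184.596, -597.096, 231.312] pointing down, gripper open.
Joint ranges: [-3.14, 3.14], [-1.21, 2.06], [-1.07, 1.41], [-3.16, 2.05], [-2.99, -0.16], [-3.1, 3.1]. Speed limits (rad/s): [2.79, 2.79, 3.14, 3.14, 3.14, 3.14].

### API

Orientations are given as a unit quaternion [x, y, z, w].
In Python, from bench import arm, optics, job gives the robot as it stands.
- The arm moves only by the tool send_rows, never from a script. Its argument "steps" is a list that holds one entry, the list of rows, each a list of 5 numbers: the shift along the tool's x, y, z in cm, then the turn about the tool's z in rad, then the opening, from 0 (shut) to 1 (fully open). A call has 1 to 10 rows; each row shifts and turns the pose as measured when the row begins, along the tool's axes as they then stand; what a row does not reach is not made up. A row lasts 1/12 s, in which the tool goes at most 41.7 mm and 7.16 degrees, less where a joint would pass 70% of its speed; a pose out of reach is approached as far as the arm can. A call with a gripper value outside its range is refused whole. The fingers move at their own pace and stop on an object; the grip force is fixed at half the most. Time passes only in rows, so rows that do not move let the fingers close. It gives the time, the measured TCP pose, the force and the opening at its end, in the units of the state.
- arm.read_state(): the state, without advancing time (a new reading comes with each control period).
- optics.get_image(name): name is "side" or "top"; returns (picture, depth): 384x512x3 uint8, blue, green, red; 384x512 float32, mm along the optical axis (not along the pixel's ray), 0 where there is no reading.
- optics.get_calibration(name): a dict with "K" (3x3 intrinsics, pixels), "rvec" (rotation vector, rad) and "tvec" (3), from world to camera coordinates, as OpenCV has them. Camera axes: x right, y down, z forward; pixel columns grow to the right and rows downward; lengths in mm; the calibration is good to about 2 mm. A picture is of the moment at which its call begins. get_calibration takes no time and is no camera call.
- job.job_done(): hands the job in, once; it reports no verdict.
The state is a dict: "clock": time; "joints": joint angles; "joint_vel": joint speeds; "joint_efforts": joint torques, N m; "position": TCP position; "ee_rot": TCP orientation; "contact_force": force on the tool from outside, world axes, zero at the start; "wrist_torque": the same for the moment, N m; "gripper_width": finger opening in mm.
Only numpy, scipy, OpenCV 4.12 (cv2) and the standard library are available. Lean on these libraries where they do the work, as an engineer would, in place of code of your own. Each camera call takes 0.05 s, during which the arm holds its last target. There are 200 camera calls.

## Working session

There is one attempt and no reset: what is moved stays moved. The work goes in short steps, Python scripts to look and compute and a tool call to move; the robot and the scene stay as the last step left them, time stands still between calls to the robot, and variables do not carry over. Pictures are saved under pics/ and viewed, about 8 in all and at most 12, crops included, and the job is handed in when it is done.

Besides the shell and the picture viewer there is one more tool, called after "Request:" as a command line: name --argument value ..., lists and objects as JSON in quotes. send_rows: Moves the arm, as the interface text tells. Its arguments: {"type":"object","properties":{"steps":{"type":"array","items":{"type":"array","items":{"type":"array","items":{"type":"number"}}}}},"required":["steps"]}

```bash
ls; mkdir -p pics
python3 - <<'E'
from bench import arm, optics, job
import cv2,numpy as np
print(arm.read_state())
for n in("top","side"):
    p,d=optics.get_image(n); cv2.imwrite(f"pics/{n}0.png",cv2.resize(p,(800,600),interpolation=cv2.INTER_CUBIC)); np.save(f"pics/{n}0d.npy",d); cv2.imwrite(f"pics/{n}0raw.png",p)
    c=optics.get_calibration(n);print(n,c)
E
```

```text
pics
{'clock': 0.0, 'joints': array([-1.01240468e+00,  3.85555124e-01,  6.58807193e-03, -4.90281058e-04,
       -1.19396860e+00, -2.58576703e-01]), 'joint_vel': array([ 0.00068933,  0.00115431,  0.00064838,  0.00065915, -0.00055671,
        0.00015773]), 'joint_efforts': array([-9.63052230e-05, -3.92285371e+01,  1.88396412e+01,  4.18624789e+00,
       -4.74548302e-03,  5.24226976e-06]), 'position': array([ 184.41508406, -596.5545908 ,  230.20895286]), 'ee_rot': array([-1.49257117e-01,  9.88797814e-01,  1.07215984e-03, -2.15792431e-04]), 'contact_force': array([1.07733796, 0.05933982, 0.53615442]), 'wrist_torque': array([-0.02151091, -0.02844946,  0.01426605]), 'gripper_width': 85.35636971658012}
top {'K': array([[460.58139588,   0.        , 260.26064221],
       [  0.        , 460.58139588, 196.14336715],
       [  0.        ,   0.        ,   1.        ]]), 'rvec': array([ 2.15560578, -2.18847404,  0.14004575]), 'tvec': array([  -6.68917205,  507.22685561, 1171.707136  ])}
side {'K': array([[496.20344758,   0.        , 247.5596992 ],
       [  0.        , 496.20344758, 182.14206583],
       [  0.        ,   0.        ,   1.        ]]), 'rvec': array([ 0.05678493, -2.80578587,  1.32309166]), 'tvec': array([ 504.86271569,   52.93550212, 1342.39755635])}
```

View pics/top0.png

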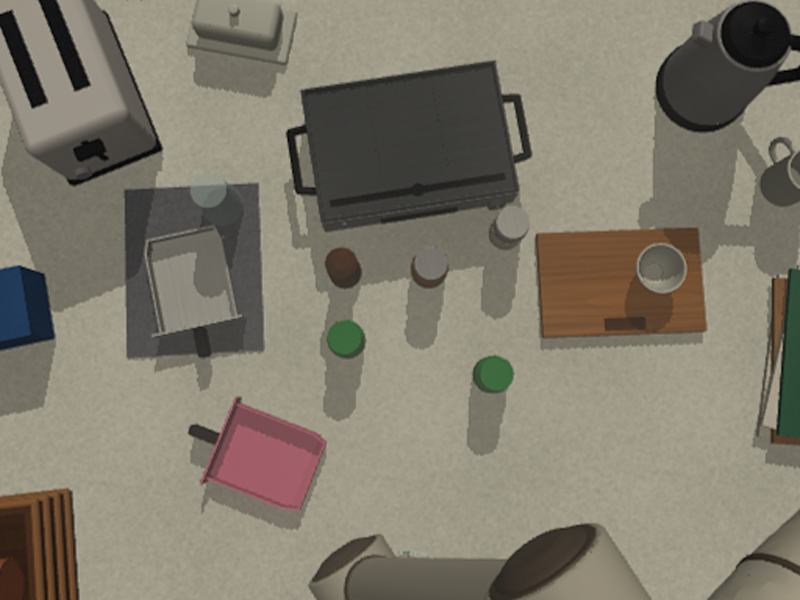

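View pics/side0.png

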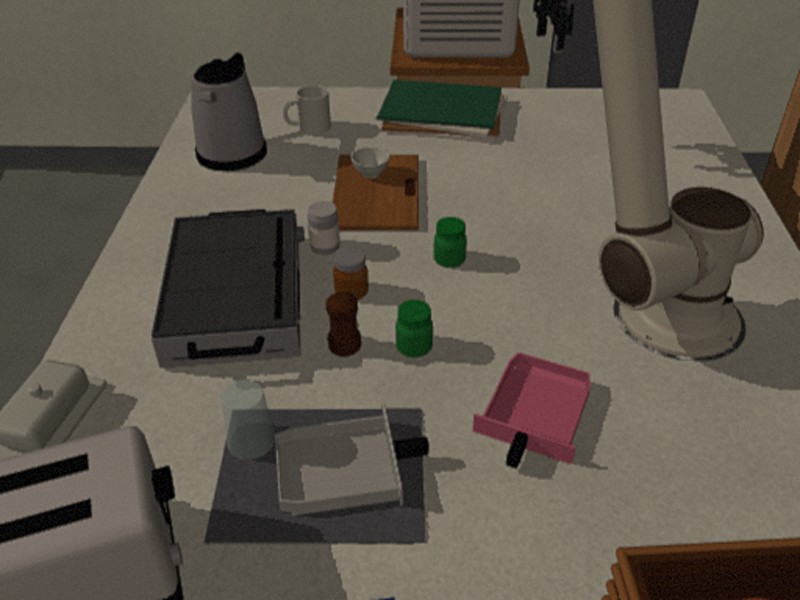

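```bash
cat > h.py <<'E'
import cv2,numpy as np
from bench import arm,optics
def cal(n):
    c=optics.get_calibration(n);return c["K"],cv2.Rodrigues(c["rvec"])[0],c["tvec"]
def world(n,d):
    K,R,t=cal(n);v,u=np.mgrid[:384,:512]
    P=np.stack([(u-K[0,2])/K[0,0]*d,(v-K[1,2])/K[1,1]*d,d],-1)
    return (P-t)@R
def ray(n,u,v,z):   # raw pixel, plane z
    K,R,t=cal(n);c=-R.T@t;r=R.T@np.linalg.inv(K)@[u,v,1.]
    return c+r*(z-c[2])/r[2]
def proj(n,p):
    K,R,t=cal(n);q=(K@(R@np.array(p,float)+t));return q[:2]/q[2]
def snap(n,name,box=None,s=4):
    p,d=optics.get_image(n);np.save(f"pics/{name}d.npy",d);cv2.imwrite(f"pics/{name}raw.png",p)
    if box: crop(p,name,box,s)
    return p,d
def crop(p,name,box,s):
    x0,y0,x1,y1=box;cv2.imwrite(f"pics/{name}.png",cv2.resize(p[y0:y1,x0:x1],None,fx=s,fy=s,interpolation=cv2.INTER_CUBIC))
def rect(W,m):
    n,l,st,_=cv2.connectedComponentsWithStats(m.astype(np.uint8));o=[]
    for i in range(1,n):
        if st[i,4]>60:
            p=W[l==i];r=cv2.minAreaRect(p[:,:2].astype(np.float32));o.append((st[i,4],np.median(p,0).round(1),np.round(r[0],1),np.round(r[1],1),round(r[2],1)))
    return o
E
python3 - <<'E'
from h import *
d=np.load("pics/top0d.npy");W=world("top",d);z=W[...,2]
print("counter z",np.median(z[200:300,150:300]))
for lo,hi in((70,84),(84,95),(97,110),(12,20),(25,48)):
    print(lo,hi)
    for o in rect(W,(z>lo)&(z<hi)&(d>0)):print(*o)
p=cv2.imread("pics/top0raw.png")
crop(p,"c1",(180,110,340,190),5)
crop(p,"c2",(80,110,180,230),5)
E
```

```text
counter z 0.1895098705991954
70 84
192 [ 840.6 -493.8   77.1] [ 861.5 -513.7] [146.1  62.7] 46.5
10235 [774.9 -20.5  73.8] [776.8 -22. ] [229.8 329.1] 8.5
106 [776.7 428.1  76.2] [787.  432.6] [40.4 98.3] 58.1
70 [739.9 515.7  77.5] [741.4 514.1] [ 6.7 79. ] 19.9
76 [ 704.2 -641.3   76.3] [ 709.9 -646. ] [65.2 21.5] 12.1
67 [ 614.3 -168.9   77.1] [ 625.  -178.2] [56.7 34.4] 50.6
364 [569.7 -52.2  79.4] [570.6 -52.8] [52.4 53.3] 70.4
322 [505.1 597.4  81.8] [514.5 612.8] [114.8  53.5] 11.1
373 [453.4  86.9  79.6] [454.6  86. ] [52.6 52.2] 1.2
379 [ 392.4 -153.3   79.2] [ 391.6 -153.4] [52.5 51.9] 89.2
81 [ 93.3 590.1  76.7] [ 94.2 590. ] [61.6  4.9] 5.0
84 95
141 [ 841.1 -495.2   89.2] [ 851.9 -513.7] [133.2  45.6] 53.7
63 [774.6 430.5  89.1] [777.2 432.7] [18.2 72.9] 40.3
82 [ 711.  -642.3   88.9] [ 717.7 -646. ] [20.4 66.1] 86.4
347 [ 634.7 -185.5   89.1] [ 635.  -185.7] [51.2 52.5] 88.0
498 [509.8 607.6  85.7] [516.2 604.1] [115.9  46.6] 2.7
74 [ 95.7 590.5  89.1] [ 96.8 590.7] [60.7  5.4] 6.7
97 110
185 [ 845.2 -489.2  103.4] [ 862.9 -509.8] [140.8  57.5] 41.8
86 [776.9 426.5 103.
[... 663 characters left out ...]
0.6] 88.1
238 [972.  253.9  37.4] [977.1 263.1] [ 56.5 153.8] 11.6
277 [ 842.2 -488.2   36.9] [ 864.5 -508.7] [151.7  67.3] 39.3
143 [ 698.3 -643.8   36.4] [ 710.  -655.1] [79.6 37.2] 19.2
97 [664.1 277.5  36.1] [676.  286.4] [33.9 66.7] 44.7
74 [647.5  74.9  35.8] [647.1  75.8] [ 2.2 95.3] 8.6
543 [487.2 325.6  32.9] [532.8 341.8] [214.  150.3] 12.6
378 [ 568.5 -446.3   34.3] [ 563.8 -437. ] [67.6 65.4] 36.1
69 [551.8  81.8  30.9] [556.8  83.5] [25.2 51.5] 27.4
1410 [ 383.2 -646.8   34.2] [ 426.4 -638.5] [ 59.  287.8] 85.0
227 [508.2 590.7  36.6] [500.9 597.3] [ 64.4 135.8] 68.5
307 [302.5 306.9  36.2] [301.7 316.4] [ 55.2 150. ] 68.0
471 [140.6 531.6  30.9] [151.2 540. ] [195.2  82.9] 32.4
```

View pics/c1.png

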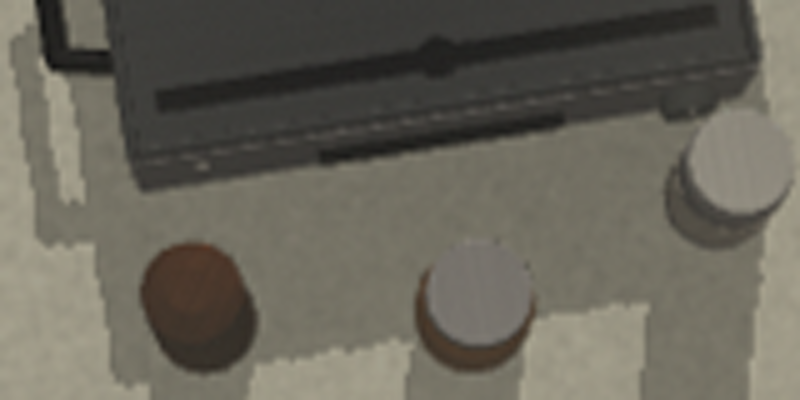

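View pics/c2.png

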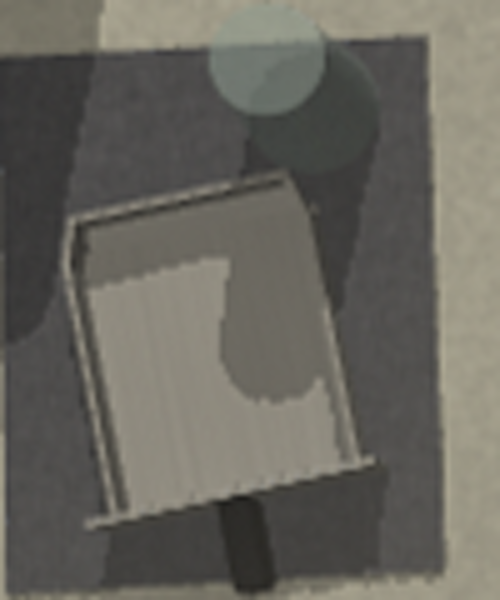

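Run:
```python
from h import *
f=lambda x,y,ox,oy,z:ray("top",(x+.5)/5-.5+ox,(y+.5)/5-.5+oy,z).round(1)[:2]
print("slot lower",f(327,162,180,110,8),f(567,126,180,110,8),"upper",f(318,151,180,110,42),f(562,115,180,110,42))
print("face bottom",f(143,191,180,110,0),"face top",f(132,158,180,110,78),f(757,66,180,110,78))
print("plate top",f(88,524,80,110,42),f(375,460,80,110,42))
print("trough L",f(68,240,80,110,30),f(112,512,80,110,30),"R",f(308,208,80,110,30),f(354,458,80,110,30),"nose",f(75,217,80,110,30),f(284,177,80,110,30))
print("grip end",f(234,590,80,110,42),f(273,585,80,110,42),"grip start",f(219,500,80,110,42),f(259,496,80,110,42))
d=np.load("pics/top0d.npy");W=world("top",d);z=W[...,2]
# tray plate pts & side depth check
for n in("top","side"):
    W=world(n,np.load(f"pics/{n}0d.npy"));z=W[...,2]
    r=(W[...,0]>400)&(W[...,0]<665)&(W[...,1]>190)&(W[...,1]<390)&(z>26)&(z<60)
    p=W[r];print(n,len(p));
    g=p[(p[:,0]<470)];print(cv2.minAreaRect(g[:,:2].astype(np.float32)),g.mean(0))
# griddle in side view
m=(z>72)&(z<82)&(W[...,0]>600)&(abs(W[...,1]+22)<220)&(W[...,0]<950)
for o in rect(W,m):print("side",*o)
m=(z>10)&(z<70)&(W[...,0]>620)&(W[...,0]<690)&(abs(W[...,1]+22)<100)
print(np.polyfit(W[m][:,1],W[m][:,0],1),m.sum())
```

```text
slot lower [656.1  23.9] [ 674.3 -105.6] upper [654.1  28. ] [671.8 -99.9]
face bottom [643.3 123.3] face top [643.1 121.4] [ 687.1 -196.8]
plate top [464.6 402.4] [495.3 256.9]
trough L [614.3 420.2] [471.6 394.3] R [629.8 295.7] [497.8 270.3] nose [626.5 416.9] [646.5 308.4]
grip end [429.9 327.8] [432.1 308. ] grip start [475.9 336.1] [477.7 315.8]
top 472
((448.41497802734375, 350.4890441894531), (41.58393859863281, 77.12533569335938), 1.9560527801513672) [451.20668188 328.18764758  40.13054859]
side 562
((462.0146789550781, 343.7224426269531), (77.83718872070312, 35.062469482421875), 55.043800354003906) [451.23247901 329.08962947  37.17749115]
side 4388 [780.    3.   73.8] [780.6 -20.3] [226.3 335.1] 8.2
side 71 [ 633.4 -163.2   77.6] [ 631.7 -167.1] [54.6 30.5] 16.7
[-1.37544960e-01  6.64807724e+02] 101
```

Request:
send_rows --steps '[[[-3.2,2.45,0,0,1],[-3.2,2.45,0,0,1],[-3.2,2.45,0,0,1],[-3.2,2.45,0,0,1],[-3.2,2.45,0,0,1],[-3.2,2.45,0,0,1],[-3.2,2.45,0,0,1],[-3.2,2.45,0,0,1],[-3.2,2.45,0,0,1],[-3.2,2.45,0,0,1]]]'

```text
clock: 0.93
position: [420.4, -261.2, 224.3]
ee_rot: [-0.141, 0.99, 0.005, -0.003]
contact_force: [0.5, -0.6, -0.5]
gripper_width: 85.3
```

```bash
cat >> h.py <<'E'
from scipy.spatial.transform import Rotation as Ro
def go(x,y,z,yaw=None):
    """needed tool-frame shift in cm; yaw=deg of tool's -x axis in world"""
    s=arm.read_state();R=Ro.from_quat(s["ee_rot"]).as_matrix()
    a=np.degrees(np.arctan2(-R[1,0],-R[0,0]));dl=R.T@(np.array([x,y,z])-s["position"])/10
    print("t",round(s["clock"],2),"pos",s["position"].round(1),"yaw",a.round(2),"tilt",np.degrees(np.arccos(-R[2,2])).round(2),"F",s["contact_force"].round(1),"w",round(s["gripper_width"],1),"| shift cm",dl.round(2),"turn rad",None if yaw is None else round(-np.radians(yaw-a),3))
E
python3 -c "
from h import *
go(570.5,-52.7,150,8)"
```

```text
t 0.93 pos [ 420.4 -261.2  224.3] yaw 16.24 tilt 0.69 F [ 0.5 -0.6 -0.5] w 85.3 | shift cm [-20.28  15.74   7.49] turn rad 0.144
```

Request:
send_rows --steps '[[[-3.2,2.5,0,0,1],[-3.2,2.5,0,0,1],[-3.2,2.5,0,0,1],[-3.2,2.5,0,0,1],[-3.2,2.5,0,0,1],[-3.2,2.5,1,0,1],[-1.0,0.7,3,0,1],[0,0,3,0,1],[0,0,0,0,1]]]'

```text
clock: 1.68
position: [575.1, -37.9, 152.5]
ee_rot: [-0.147, 0.989, 0.006, -0.002]
contact_force: [-1.3, -0.1, -0.2]
gripper_width: 85.4
```

```bash
python3 -c "
from h import *
go(570.5,-52.7,22,8)"
```

```text
t 1.68 pos [575.1 -37.9 152.5] yaw 16.88 tilt 0.67 F [-1.3 -0.1 -0.2] w 85.4 | shift cm [ 0.84 -1.43 13.04] turn rad 0.155
```

Request:
send_rows --steps '[[[0.8,-1.4,0,0,1],[0,0,2,0.08,1],[0,0,2,0.08,1],[0,0,0,0,1],[0,0,0,0,1]]]'

```text
clock: 2.1
position: [571.7, -54.9, 114.2]
ee_rot: [-0.066, 0.998, 0.004, -0.003]
contact_force: [0.6, -0.1, 0.5]
gripper_width: 85.4
```

```bash
python3 -c "
from h import *
go(570.5,-52.7,22,8)"
```

```text
t 2.1 pos [571.7 -54.9 114.2] yaw 7.55 tilt 0.57 F [ 0.6 -0.1  0.5] w 85.4 | shift cm [0.04 0.15 9.22] turn rad -0.008
```

Request:
send_rows --steps '[[[0,0.15,2,0,1],[0,0,2,0,1],[0,0,2,0,1],[0,0,2,0,1],[0,0,1.2,0,1],[0,0,0,0,0],[0,0,0,0,0],[0,0,0,0,0],[0,0,0,0,0],[0,0,0,0,0]]]'

```text
clock: 2.93
position: [582.5, -53.8, 38.2]
ee_rot: [-0.073, 0.997, 0.004, 0.011]
contact_force: [-0.1, -0.1, -3.5]
gripper_width: 59.2
```

```bash
python3 -c "
from h import *
go(570.5,-52.7,22,8)"
```

```text
t 2.93 pos [582.5 -53.8  38.2] yaw 8.42 tilt 1.35 F [-0.1 -0.1 -3.5] w 59.2 | shift cm [1.21 0.27 1.59] turn rad 0.007
```

Request:
send_rows --steps '[[[0,0,0,0,1],[0,0,0,0,1],[0,0,0,0,1],[0,0,0,0,1],[0,0,0,0,1]]]'

```text
clock: 3.35
position: [584.7, -53.8, 41.6]
ee_rot: [-0.074, 0.997, 0.004, 0.014]
contact_force: [-0.7, -0.9, -0.1]
gripper_width: 85.7
```

Run:
```python
from h import *
go(570.5,-52.7,22,8)
snap("top","t1",(200,110,360,190),5)
```

```text
t 3.35 pos [584.7 -53.8  41.6] yaw 8.51 tilt 1.7 F [-0.7 -0.9 -0.1] w 85.7 | shift cm [1.44 0.31 1.92] turn rad 0.009
```

View pics/t1.png

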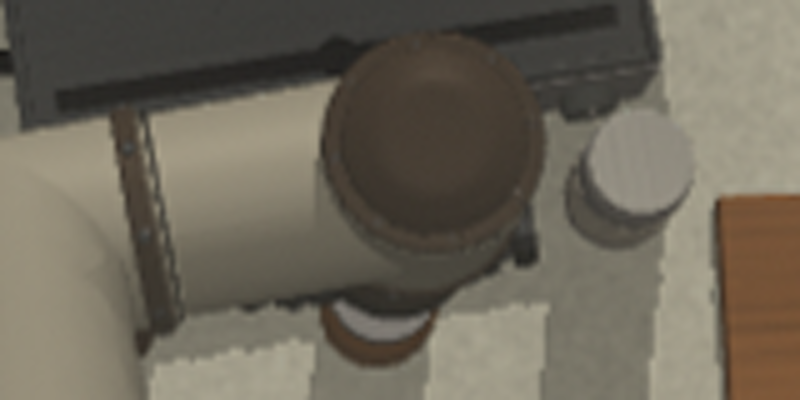

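Request:
send_rows --steps '[[[1.3,0.2,0,0,1],[0,0,0,0,1]]]'

```text
clock: 3.57
position: [571.6, -53.8, 41.1]
ee_rot: [-0.074, 0.997, 0.004, 0.014]
contact_force: [-0.5, -0.6, -1.2]
gripper_width: 85.0
```

```bash
python3 -c "
from h import *
go(570.5,-52.7,22,8);s=arm.read_state();print(s['joints'].round(4),s['joint_vel'].round(3),s['ee_rot'].round(4))"
```

```text
t 3.57 pos [571.6 -53.8  41.1] yaw 8.5 tilt 1.71 F [-0.5 -0.6 -1.2] w 85.0 | shift cm [0.15 0.11 1.91] turn rad 0.009
[ 0.186   0.4934 -0.3633 -0.0066 -0.6847 -1.6033] [-0.004  0.032  0.08   0.032  0.015  0.005] [-0.0742  0.9971  0.0037  0.0144]
```

Request:
send_rows --steps '[[[0,0,0,0,1],[0,0,0,0,1]]]'

```text
clock: 3.73
position: [572.2, -53.8, 41.4]
ee_rot: [-0.074, 0.997, 0.004, 0.015]
contact_force: [0.2, 0.2, -0.3]
gripper_width: 85.2
```

```bash
python3 -c "
from h import *
go(570.5,-52.7,22,8);s=arm.read_state();print(s['joints'].round(4),s['joint_vel'].round(3),s['ee_rot'].round(4))"
```

```text
t 3.73 pos [572.2 -53.8  41.4] yaw 8.54 tilt 1.75 F [ 0.2  0.2 -0.3] w 85.2 | shift cm [0.21 0.12 1.94] turn rad 0.009
[ 0.186   0.4935 -0.3624 -0.0059 -0.6847 -1.6031] [0.001 0.003 0.015 0.009 0.005 0.003] [-0.0745  0.9971  0.0036  0.0148]
```

Request:
send_rows --steps '[[[0.2,0.1,0.5,0,1],[0,0,0.5,0,1],[0,0,0.5,0,1],[0,0,0.5,0,1],[0,0,0,0,1]]]'

```text
clock: 4.15
position: [572.0, -52.7, 19.2]
ee_rot: [-0.075, 0.997, 0.004, 0.015]
contact_force: [-0.3, 0.2, -0.9]
gripper_width: 85.3
```

```bash
python3 -c "
from h import *
go(570.5,-52.7,22,8);s=arm.read_state();print(s['joints'].round(4),Ro.from_quat(s['ee_rot']).as_matrix()[:,2].round(4))"
```

```text
t 4.15 pos [572.  -52.7  19.2] yaw 8.56 tilt 1.81 F [-0.3  0.2 -0.9] w 85.3 | shift cm [ 0.14  0.02 -0.29] turn rad 0.01
[ 0.1882  0.5254 -0.3808 -0.0059 -0.6333 -1.6048] [ 0.0302  0.0093 -0.9995]
```

Request:
send_rows --steps '[[[0.1,0,-0.1,0,0],[0,0,0,0,0],[0,0,0,0,0],[0,0,0,0,0],[0,0,0,0,0]]]'

```text
clock: 4.57
position: [570.8, -53.3, 20.1]
ee_rot: [-0.075, 0.997, 0.003, 0.015]
contact_force: [0.0, -1.0, -1.7]
gripper_width: 60.2
```

Request:
send_rows --steps '[[[0,0,-0.5,0,0],[0,0,-1.0,0,0],[0,0,-1.5,0,0],[0,0,-1.5,0,0],[0,0,-1.5,0,0],[0,0,-1.5,0,0],[0,0,-1.5,0,0],[0,0,-1.5,0,0],[0,0,-1.5,0,0],[0,0,0,0,0]]]'

```text
clock: 5.4
position: [562.7, -54.6, 146.5]
ee_rot: [-0.074, 0.997, 0.004, 0.01]
contact_force: [0.9, 0.3, -1.6]
gripper_width: 60.1
```

```bash
python3 -c "
from h import *
go(540,-305,150,0);s=arm.read_state();print(s['joints'].round(4),Ro.from_quat(s['ee_rot']).as_matrix()[:,2].round(4))
snap('side','s1',(150,50,310,250),3)"
```

```text
t 5.4 pos [562.7 -54.6 146.5] yaw 8.44 tilt 1.22 F [ 0.9  0.3 -1.6] w 60.1 | shift cm [  5.91 -24.43  -0.62] turn rad 0.147
[ 0.187   0.3516 -0.2709 -0.0066 -0.9277 -1.6066] [ 0.0193  0.009  -0.9998]
```

Request:
send_rows --steps '[[[0.7,-2.0,0,0,0],[0.7,-3.0,0,0,0],[0.7,-3.0,0,0,0],[0.7,-3.0,0,0,0],[0.7,-3.0,0,0,0],[0.7,-3.0,0,0,0],[0.7,-3.0,0,0,0],[0.5,-2.0,0,0,0],[0.3,-1.0,0,0,0],[0,0,0,0,0]]]'

```text
clock: 6.28
position: [530.5, -296.3, 129.2]
ee_rot: [-0.074, 0.997, 0.009, -0.001]
contact_force: [0.1, -0.4, -2.8]
gripper_width: 60.5
```

```bash
python3 -c "
from h import *
go(540,-305,37,8);s=arm.read_state();print(s['joints'].round(4),Ro.from_quat(s['ee_rot']).as_matrix()[:,2].round(4))
snap('side','s2',(180,80,340,200),5)"
```

```text
t 6.28 pos [ 530.5 -296.3  129.2] yaw 8.5 tilt 1.08 F [ 0.1 -0.4 -2.8] w 60.5 | shift cm [-0.81 -1.18  9.2 ] turn rad 0.009
[-0.2521  0.4484 -0.1572 -0.021  -0.9726 -1.1584] [-0.0027  0.0186 -0.9998]
```

View pics/s2.png

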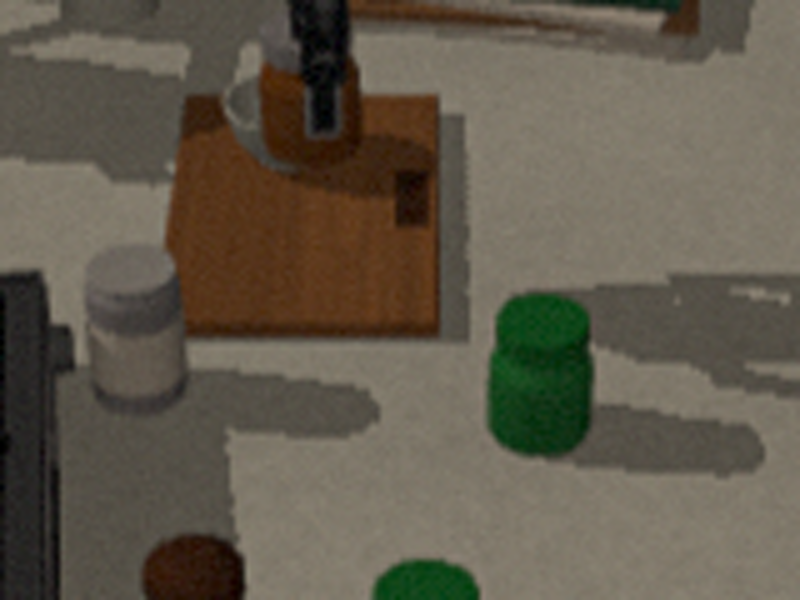

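Request:
send_rows --steps '[[[-0.6,-0.9,1,0,0],[0,0,2,0,0],[0,0,2,0,0],[0,0,1.5,0,0],[0,0,0.8,0,0],[0,0,0,0,0]]]'

```text
clock: 6.83
position: [538.1, -295.3, 51.8]
ee_rot: [-0.077, 0.997, 0.011, -0.001]
contact_force: [-0.3, 1.0, -2.9]
gripper_width: 60.6
```

```bash
python3 -c "
from h import *
go(540,-305,37,8);s=arm.read_state();print(s['joints'].round(4),Ro.from_quat(s['ee_rot']).as_matrix()[:,2].round(4))"
```

```text
t 6.83 pos [ 538.1 -295.3   51.8] yaw 8.82 tilt 1.27 F [-0.3  1.  -2.9] w 60.6 | shift cm [-0.05 -1.02  1.46] turn rad 0.014
[-0.2487  0.5476 -0.2116 -0.0271 -0.8216 -1.1496] [-0.0046  0.0217 -0.9998]
```

Request:
send_rows --steps '[[[0,-0.5,0.5,0,0],[0,0,0.4,0,0],[0,0,0.3,0,0],[0,0,0.2,0,0]]]'

```text
clock: 7.17
position: [541.0, -298.9, 38.8]
ee_rot: [-0.079, 0.997, 0.01, 0.0]
contact_force: [-0.6, -0.3, -2.6]
gripper_width: 60.1
```

Request:
send_rows --steps '[[[0,0,0.15,0,0],[0,0,0.15,0,0],[0,0,0.1,0,0]]]'

```text
clock: 7.42
position: [541.3, -299.1, 36.8]
ee_rot: [-0.079, 0.997, 0.01, 0.001]
contact_force: [-2.5, 2.5, 4.5]
gripper_width: 60.2
```

Contact (+z force). Release and lift.

Request:
send_rows --steps '[[[0,0,0,0,0.85],[0,0,0,0,1],[0,0,0,0,1],[0,0,-0.5,0,1],[0,0,-1,0,1],[0,0,-2,0,1],[0,0,-2,0,1],[0,0,-2,0,1],[0,0,-2,0,1],[0,0,-2,0,1]]]'

```text
clock: 8.25
position: [541.5, -302.1, 158.9]
ee_rot: [-0.079, 0.997, 0.009, 0.001]
contact_force: [-0.9, -0.4, 0.4]
gripper_width: 85.2
```

```bash
python3 -c "
from h import *
go(453.9,322,170,10.8);s=arm.read_state();print(s['joints'].round(4),Ro.from_quat(s['ee_rot']).as_matrix()[:,2].round(4))"
```

```text
t 8.25 pos [ 541.5 -302.1  158.9] yaw 9.07 tilt 1.03 F [-0.9 -0.4  0.4] w 85.2 | shift cm [-1.190e+00  6.303e+01  1.000e-02] turn rad -0.03
[-0.2571  0.4373 -0.092  -0.0204 -1.0453 -1.1452] [ 9.000e-04  1.800e-02 -9.998e-01]
```

Request:
send_rows --steps '[[[0,2.5,-1,0,1],[0,3.5,-1,0,1],[0,3.5,-0.5,0,1],[0,3.5,0,0,1],[0,3.5,0,0,1],[0,3.5,0,0,1],[0,3.5,0,0,1],[0,3.5,0,0,1],[0,3.5,0,0,1],[0,3.5,0,0,1]]]'

```text
clock: 9.08
position: [493.2, 38.4, 208.1]
ee_rot: [-0.074, 0.997, 0.005, 0.018]
contact_force: [0.5, 0.3, -0.5]
gripper_width: 85.5
```

Request:
send_rows --steps '[[[0,3.5,0,0,1],[0,3.5,0,0,1],[0,3.5,0,0,1],[0,3.5,0,0,1],[0,3.5,0,0,1],[0,3,0,0,1],[0,2,0,0,1],[0,0,0,0,1],[0,0,0,0,1]]]'

```text
clock: 9.83
position: [456.5, 279.2, 223.0]
ee_rot: [-0.079, 0.996, 0.01, 0.027]
contact_force: [-0.5, -0.9, 0.2]
gripper_width: 85.4
```

```bash
python3 -c "
from h import *
go(453.9,322,100,10.8);s=arm.read_state();print(s['joints'].round(4),Ro.from_quat(s['ee_rot']).as_matrix()[:,2].round(4))"
```

```text
t 9.83 pos [456.5 279.2 223. ] yaw 9.03 tilt 3.36 F [-0.5 -0.9  0.2] w 85.4 | shift cm [ 0.28  4.06 12.37] turn rad -0.031
[ 0.866   0.2095 -0.2764  0.0279 -1.0316 -2.2924] [ 0.0529  0.0252 -0.9983]
```

Request:
send_rows --steps '[[[0,1.4,0,-0.015,1],[0,1.4,1,-0.015,1],[0,1.0,2,0,1],[0,0,3,0,1],[0,0,3,0,1],[0,0,2,0,1],[0,0,1,0,1],[0,0,0,0,1],[0,0,0,0,1]]]'

```text
clock: 10.58
position: [458.7, 321.9, 99.8]
ee_rot: [-0.094, 0.995, 0.012, 0.03]
contact_force: [-0.9, -0.6, 0.4]
gripper_width: 85.6
```

```bash
python3 -c "
from h import *
go(449,322,60,10.8);s=arm.read_state();print(s['joints'].round(4),Ro.from_quat(s['ee_rot']).as_matrix()[:,2].round(4))"
```

```text
t 10.58 pos [458.7 321.9  99.8] yaw 10.71 tilt 3.74 F [-0.9 -0.6  0.4] w 85.6 | shift cm [1.2  0.12 3.92] turn rad -0.002
[ 0.9161  0.3794 -0.3889  0.0408 -0.7438 -2.3286] [ 0.0579  0.0301 -0.9979]
```

Request:
send_rows --steps '[[[1.0,0.1,1.5,0,1],[0.1,0,1.5,0,1],[0.1,0,1.5,0,1],[0.1,0,1,0,1],[0,0,0.5,0,1],[0,0,0.3,0,1],[0,0,0,0,1]]]'

```text
clock: 11.17
position: [453.7, 326.2, 40.5]
ee_rot: [-0.093, 0.995, 0.017, 0.036]
contact_force: [-0.4, 1.0, -0.2]
gripper_width: 85.1
```

```bash
python3 -c "
from h import *
go(449,322,13,10.8);s=arm.read_state();print(s['joints'].round(4),Ro.from_quat(s['ee_rot']).as_matrix()[:,2].round(4))"
```

```text
t 11.17 pos [453.7 326.2  40.5] yaw 10.67 tilt 4.55 F [-0.4  1.  -0.2] w 85.1 | shift cm [ 0.74 -0.4   2.69] turn rad -0.002
[ 0.9297  0.4559 -0.4651  0.055  -0.577  -2.3583] [ 0.0679  0.0409 -0.9969]
```

Request:
send_rows --steps '[[[0.3,0,-4,0,1],[0.3,0,-4,0,1],[0.3,0,-4,0,1],[0.3,0,-4,0,1],[0.3,0,-4,0,1]]]'

```text
clock: 11.58
position: [423.5, 312.3, 237.5]
ee_rot: [-0.092, 0.995, 0.009, 0.028]
contact_force: [1.2, 1.1, -0.2]
gripper_width: 85.6
```

```bash
cat > r.py <<'E'
from h import *
go(449,322,13,10.8);s=arm.read_state();print(s['joints'].round(4),s['joint_vel'].round(3),Ro.from_quat(s['ee_rot']).as_matrix()[:,2].round(4))
E
python3 r.py
```

```text
t 11.58 pos [423.5 312.3 237.5] yaw 10.57 tilt 3.4 F [ 1.2  1.1 -0.2] w 85.6 | shift cm [-1.38  0.18 22.57] turn rad -0.004
[ 0.9622  0.1824 -0.2757  0.0355 -1.0624 -2.3646] [ 0.083 -0.545  0.644 -0.018 -1.168 -0.035] [ 0.0543  0.0237 -0.9982]
```

Request:
send_rows --steps '[[[0,0,0,0,1],[0,0,0,0,1],[0,0,0,0,1],[0,0,0,0,1],[0,0,0,0,1],[0,0,0,0,1],[0,0,0,0,1],[0,0,0,0,1]]]'

```text
clock: 12.25
position: [426.1, 314.6, 249.3]
ee_rot: [-0.093, 0.995, 0.017, 0.036]
contact_force: [-0.3, 0.3, 0.5]
gripper_width: 85.7
```

```bash
python3 r.py
```

```text
t 12.25 pos [426.1 314.6 249.3] yaw 10.58 tilt 4.6 F [-0.3  0.3  0.5] w 85.7 | shift cm [-0.59 -0.33 23.74] turn rad -0.004
[ 0.962   0.1683 -0.2648  0.0384 -1.065  -2.3645] [-0.     0.015 -0.011 -0.001  0.001 -0.001] [ 0.0692  0.0405 -0.9968]
```

Request:
send_rows --steps '[[[-0.3,0,0.5,0,1],[-0.3,0,1,0,1],[-0.3,0,2,0,1],[-0.3,0,3,0,1],[0,0,4,0,1],[0,0,0,0,1],[0,0,0,0,1],[0,0,0,0,1]]]'

```text
clock: 12.92
position: [447.7, 321.2, 137.5]
ee_rot: [-0.093, 0.995, 0.015, 0.035]
contact_force: [-0.3, -0.9, 0.5]
gripper_width: 85.7
```

```bash
python3 r.py
```

```text
t 12.92 pos [447.7 321.2 137.5] yaw 10.59 tilt 4.4 F [-0.3 -0.9  0.5] w 85.7 | shift cm [ 0.76 -0.24 12.43] turn rad -0.004
[ 0.9346  0.3136 -0.3783  0.0448 -0.8098 -2.3494] [-0.003 -0.005  0.033  0.023 -0.007  0.002] [ 0.0673  0.0366 -0.9971]
```

Request:
send_rows --steps '[[[0.3,-0.2,2,0,1],[0.3,-0.1,3,0,1],[0.2,0,3,0,1],[0.2,0,2,0,1],[0,0,0.5,0,1]]]'

```text
clock: 13.33
position: [453.4, 329.2, 42.6]
ee_rot: [-0.094, 0.994, 0.025, 0.046]
contact_force: [-0.4, 0.3, -0.2]
gripper_width: 85.4
```

```bash
python3 r.py
```

```text
t 13.33 pos [453.4 329.2  42.6] yaw 10.72 tilt 5.98 F [-0.4  0.3 -0.2] w 85.4 | shift cm [ 0.84 -0.75  2.87] turn rad -0.001
[ 0.9364  0.4461 -0.4838  0.0689 -0.5439 -2.3755] [-0.005  0.059  0.004  0.029  0.119 -0.008] [ 0.0867  0.0577 -0.9946]
```

Request:
send_rows --steps '[[[0.8,-0.7,1.2,0,1],[0.1,0,1.2,0,1],[0,0,0,0,1]]]'

```text
clock: 13.58
position: [451.1, 325.9, 22.1]
ee_rot: [-0.095, 0.994, 0.028, 0.05]
contact_force: [-0.8, 0.8, -0.5]
gripper_width: 85.5
```

Run:
```python
exec(open('r.py').read())
snap("side","s3",(150,250,310,350),5)
```

```text
t 13.58 pos [451.1 325.9  22.1] yaw 10.82 tilt 6.53 F [-0.8  0.8 -0.5] w 85.5 | shift cm [ 0.37 -0.38  0.86] turn rad 0.0
[ 0.9366  0.4711 -0.5215  0.0815 -0.4718 -2.3867] [-0.002 -0.061  0.02  -0.002 -0.051  0.006] [ 0.0935  0.0647 -0.9935]
```

View pics/s3.png

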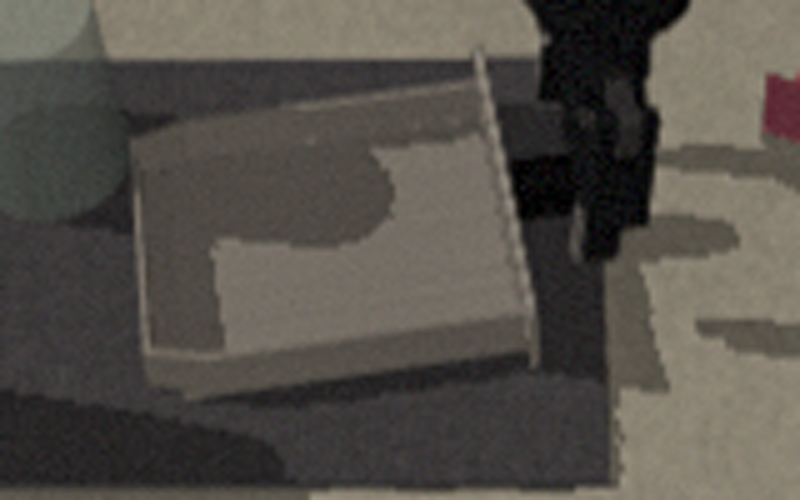

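Request:
send_rows --steps '[[[0,-0.35,0.8,0,0],[0,0,0,0,0],[0,0,0,0,0],[0,0,0,0,0],[0,0,0,0,0],[0,0,0,0,0]]]'

```text
clock: 14.13
position: [456.8, 327.4, 22.1]
ee_rot: [-0.096, 0.993, 0.033, 0.055]
contact_force: [-0.3, -2.6, 5.3]
gripper_width: 16.9
```

```bash
python3 r.py
```

```text
t 14.13 pos [456.8 327.4  22.1] yaw 10.87 tilt 7.37 F [-0.3 -2.6  5.3] w 16.9 | shift cm [ 0.97 -0.42  0.78] turn rad 0.001
[ 0.9299  0.4734 -0.5205  0.0856 -0.4554 -2.3822] [-0.004 -0.016  0.008  0.016 -0.033 -0.004] [ 0.1034  0.0758 -0.9917]
```

Request:
send_rows --steps '[[[0,0,-2,0,0],[0,0,-4,0,0],[0,0,-4,0,0],[0,0,-4,0,0]]]'

```text
clock: 14.47
position: [436.5, 310.1, 153.4]
ee_rot: [-0.095, 0.994, 0.022, 0.043]
contact_force: [1.5, 1.5, -1.8]
gripper_width: 16.7
```

```bash
sed -i 's/go(449,322,13,10.8)/go(452,-72,160,8.2)/' r.py; python3 r.py; python3 -c "
from h import *
snap('side','s4',(100,180,310,350),3)"
```

```text
t 14.47 pos [436.5 310.1 153.4] yaw 10.77 tilt 5.57 F [ 1.5  1.5 -1.8] w 16.7 | shift cm [  5.53 -37.76  -2.51] turn rad 0.045
[ 0.9413  0.2613 -0.4114  0.0496 -0.8084 -2.3552] [ 0.04  -0.673  0.509 -0.068 -1.225  0.054] [ 0.0821  0.0518 -0.9953]
```

View pics/s4.png

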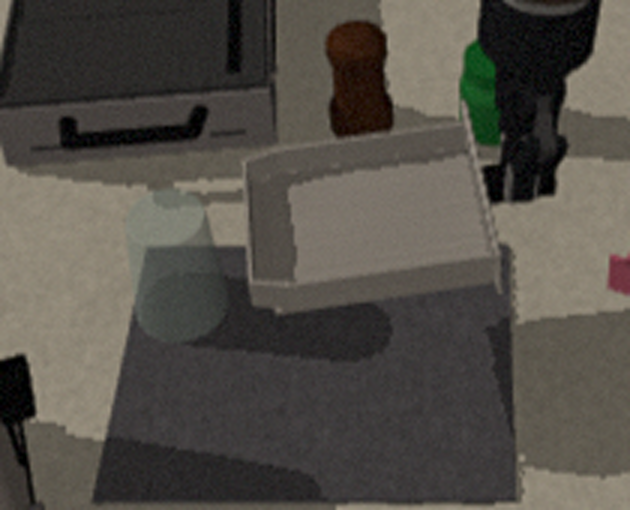

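Request:
send_rows --steps '[[[0.5,-2.5,-1,0.0,0],[0.5,-3.8,-0.5,0.01,0],[0.5,-3.8,0,0.01,0],[0.5,-3.8,0,0.01,0],[0.5,-3.8,0,0.01,0],[0.5,-3.8,0,0,0],[0.5,-3.8,0,0,0],[0.5,-3.8,0,0,0],[0.5,-3.5,0,0,0],[0.3,-2.5,0,0,0]]]'

```text
clock: 15.35
position: [445.1, -48.9, 154.6]
ee_rot: [-0.08, 0.995, 0.034, 0.049]
contact_force: [0.8, 1.1, -2.8]
gripper_width: 16.2
```

```bash
python3 r.py
python3 - <<'E'
from h import *
p,d=snap("top","t2");W=world("top",d);z=W[...,2]
P=W[(z>95)&(z<230)&(W[...,0]>380)&(W[...,0]<720)&(abs(W[...,1]+30)<190)]
cv2.imwrite("pics/t2v.png",cv2.resize(p[100:260,150:350],None,fx=4,fy=4))
print(len(P),P.min(0),P.max(0))
E
```

```text
t 15.35 pos [445.1 -48.9 154.6] yaw 9.03 tilt 6.81 F [ 0.8  1.1 -2.8] w 16.2 | shift cm [-0.37 -2.35 -0.65] turn rad 0.015
[ 0.2168  0.1228 -0.5466 -0.0743 -0.7963 -1.5777] [-0.789  0.128  0.119 -0.128 -0.039  0.859] [ 0.0922  0.0747 -0.9929]
3766 [ 469.01166481 -177.22357938   95.08753551] [640.90027953 114.75727693 169.37079367]
```

View pics/t2v.png

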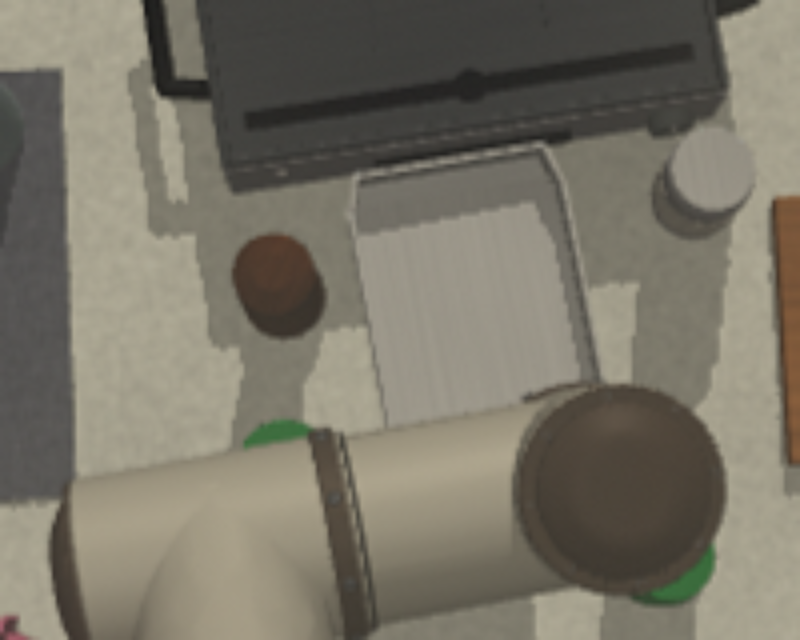

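```bash
cat > tr.py <<'E'
from h import *
def tray(d,poly):
    W=world("top",d);m=np.zeros((384,512),np.uint8);cv2.fillPoly(m,[np.int32(poly)],1)
    P=W[(m>0)&(d>0)];A=np.c_[P[:,:2],np.ones(len(P))]
    c=np.linalg.lstsq(A,P[:,2],rcond=None)[0];r=P[:,2]-A@c;k=abs(r)<4;c=np.linalg.lstsq(A[k],P[k,2],rcond=None)[0]
    print("floor slopes",c[:2].round(4),"centre",P.mean(0).round(1),"res",r[k].std().round(2));return c
E
python3 - <<'E'
from tr import *
d=np.load("pics/t2d.npy")
V=lambda x,y:((x+.5)/4-.5+150,(y+.5)/4-.5+100)
c=tray(d,[V(385,245),V(530,225),V(570,375),V(395,395)])
def rim(x,y,h):
    p=np.array([500,0,150.])
    for _ in range(6):
        zz=c[0]*p[0]+c[1]*p[1]+c[2]+h;p=ray("top",*V(x,y),zz)
    return p
L0,L1,R0,R1,N0,N1=[rim(x,y,24) for x,y in((355,215),(384,424),(566,190),(599,378),(357,179),(545,147))]
for n,p in zip("L0 L1 R0 R1 N0 N1".split(),(L0,L1,R0,R1,N0,N1)):print(n,p.round(1))
for a,b in((L1,L0),(R1,R0),(N1,N0)):print(np.degrees(np.arctan2(b[1]-a[1],b[0]-a[0])).round(2))
E
```

```text
floor slopes [-0.0357  0.0452] centre [540.7 -29.  136.5] res 1.8
L0 [593.5  37.6 161.6]
L1 [470.3  22.1 165.3]
R0 [608.1 -86.7 155.5]
R1 [ 495.9 -103.   158.7]
N0 [615.1  36.2 160.8]
N1 [634.3 -74.9 155.1]
7.15
8.26
99.81
```

Request:
send_rows --steps '[[[0,-1.5,0,0,0],[0,-1.5,1,0,0],[0,-0.5,3,0,0],[0,0,3,0,0],[0,0,2,0,0],[0,0,1,0,0]]]'

```text
clock: 15.9
position: [457.3, -84.8, 49.2]
ee_rot: [-0.073, 0.996, 0.033, 0.048]
contact_force: [-1.2, -0.6, -2.2]
gripper_width: 16.8
```

```bash
cat > m.py <<'E'
from tr import *
import sys
# tray pose by depth: floor plane + rim silhouettes in the griddle frame
M=np.array([663.5,-38.8]);a=np.radians(8.2);X=np.array([np.cos(a),np.sin(a)]);Y=np.array([-X[1],X[0]])
def toG(P):q=P[...,:2]-M;return np.stack([q@X,q@Y],-1)
def meas(d,lo,hi):
    W=world("top",d);g=toG(W);z=W[...,2]
    m=(g[...,0]>lo)&(g[...,0]<hi)&(abs(g[...,1])<45)&(d>0);P=W[m];G=g[m]
    A=np.c_[G,np.ones(len(G))];k=np.ones(len(G),bool)
    for _ in range(4):
        c=np.linalg.lstsq(A[k],P[k,2],rcond=None)[0];r=P[:,2]-A@c;k=abs(r-np.median(r))<4
    print("pitch,roll slopes",c[:2].round(4),"floor z at mid",round(float(c@[(lo+hi)/2,0,1]),1),"at 0",round(float(c[2]),1),"n",k.sum())
    # rim points: above floor by >14
    h=z-(c[0]*g[...,0]+c[1]*g[...,1]+c[2])
    m=(g[...,0]>lo)&(g[...,0]<hi)&(abs(g[...,1])<95)&(h>19)&(h<32)&(d>0)
    for s in(1,-1):
        q=g[m&(s*g[...,1]>20)]
        if len(q)>5:
            f=np.polyfit(q[:,0],q[:,1],1);print("side",s,"n",len(q),"lat at mid",np.polyval(f,(lo+hi)/2).round(1),"yaw",np.degrees(np.arctan(f[0])).round(2))
E
sed -i 's/go(452,-72,160,8.2)/go(452,-72,20,8.2)/' r.py; python3 r.py
python3 - <<'E'
from m import *
meas(np.load("pics/t2d.npy"),-160,-60)
p,d=snap("top","t3");meas(d,-160,-60)
E
```

```text
t 15.9 pos [457.3 -84.8  49.2] yaw 8.22 tilt 6.72 F [-1.2 -0.6 -2.2] w 16.8 | shift cm [0.64 1.17 2.94] turn rad 0.0
[ 0.1236  0.3233 -0.6146 -0.1195 -0.5357 -1.4481] [ 0.008  0.246 -0.093 -0.057  0.314  0.048] [ 0.0917  0.0727 -0.9931]
pitch,roll slopes [-0.0304  0.0448] floor z at mid 135.0 at 0 131.6 n 1374
side 1 n 55 lat at mid 86.6 yaw 1.8
side -1 n 67 lat at mid -40.0 yaw 1.69
pitch,roll slopes [-0.0356  0.0503] floor z at mid 31.3 at 0 27.4 n 1173
side 1 n 46 lat at mid 47.9 yaw 0.82
side -1 n 55 lat at mid -78.7 yaw 0.8
```

Request:
send_rows --steps '[[[0,1.3,0,0.01,0],[0,0,1,0,0],[0,0,1,0,0],[0,0,0.5,0,0],[0,0,0.3,0,0],[0,0,0.3,0,0]]]'

```text
clock: 16.45
position: [455.3, -68.6, 18.2]
ee_rot: [-0.069, 0.996, 0.033, 0.044]
contact_force: [-8.5, 4.4, 22.8]
gripper_width: 16.5
```

```bash
python3 r.py
python3 - <<'E'
from m import *
p,d=snap("top","t4");meas(d,-150,-60)
E
```

```text
t 16.45 pos [455.3 -68.6  18.2] yaw 7.75 tilt 6.33 F [-8.5  4.4 22.8] w 16.5 | shift cm [ 0.36 -0.28 -0.24] turn rad -0.008
[ 0.1623  0.3792 -0.6455 -0.1316 -0.4552 -1.4794] [ 0.014  0.043 -0.002 -0.025  0.053  0.015] [ 0.0835  0.0721 -0.9939]
pitch,roll slopes [-0.0009  0.0099] floor z at mid 3.3 at 0 3.2 n 996
side 1 n 40 lat at mid 61.7 yaw -0.53
side -1 n 43 lat at mid -65.2 yaw -0.43
```

Request:
send_rows --steps '[[[0,0,-0.9,0,0],[0,0.15,-0.6,-0.008,0],[0,0,0,0,0]]]'

```text
clock: 16.75
position: [455.4, -67.9, 35.7]
ee_rot: [-0.074, 0.996, 0.033, 0.046]
contact_force: [-1.2, -0.1, -2.4]
gripper_width: 16.7
```

```bash
python3 r.py
python3 - <<'E'
from m import *
p,d=snap("top","t5");meas(d,-150,-60)
W=world("top",d);g=toG(W);z=W[...,2]
# griddle check in the same frame: plate extents
m=(z>70)&(z<80)&(g[...,0]>-20)&(g[...,0]<240)&(abs(g[...,1])<175);q=g[m].astype(np.float32);print(cv2.minAreaRect(q))
E
```

```text
t 16.75 pos [455.4 -67.9  35.7] yaw 8.29 tilt 6.52 F [-1.2 -0.1 -2.4] w 16.7 | shift cm [ 0.55 -0.45  1.5 ] turn rad 0.002
[ 0.1647  0.343  -0.6373 -0.1204 -0.4949 -1.4847] [-0.004 -0.    -0.    -0.002  0.003 -0.004] [ 0.0875  0.0724 -0.9935]
pitch,roll slopes [-0.0128  0.0411] floor z at mid 18.9 at 0 17.5 n 1027
side 1 n 40 lat at mid 64.2 yaw 0.44
side -1 n 45 lat at mid -62.6 yaw 0.51
((114.12606811523438, 0.5582733154296875), (229.49685668945312, 327.9212341308594), 0.20551353693008423)
```

Request:
send_rows --steps '[[[-0.5,0,0.4,0.004,0],[-1.0,0,0.15,0,0],[-1.0,0,0.1,0,0]]]'

```text
clock: 17.05
position: [479.4, -64.1, 30.2]
ee_rot: [-0.071, 0.996, 0.033, 0.044]
contact_force: [0.3, -0.7, -3.4]
gripper_width: 17.0
```

```bash
cat > q.py <<'E'
from m import *
import sys
def tgt(al,la,z):
    p=M+X*al+Y*la;go(p[0],p[1],z,8.3)
s=arm.read_state();g=toG(s["position"]);print("TCP in griddle frame",g.round(1),s["position"][2].round(1),"tilt",Ro.from_quat(s["ee_rot"]).as_matrix()[:,2].round(3))
if len(sys.argv)>2:
    p,d=optics.get_image("top");meas(d,float(sys.argv[1]),float(sys.argv[2]))
if len(sys.argv)>3: tgt(g[0]+float(sys.argv[3]),g[1],s["position"][2])
E
python3 q.py -130 -40 40
```

```text
TCP in griddle frame [-185.8    1.3] 30.2 tilt [ 0.084  0.072 -0.994]
pitch,roll slopes [-0.0215  0.0394] floor z at mid 12.9 at 0 11.1 n 1017
side 1 n 40 lat at mid 63.9 yaw 0.12
side -1 n 44 lat at mid -62.9 yaw -0.08
t 17.1 pos [482.4 -63.7  30.5] yaw 8.01 tilt 6.49 F [ 2.8 -0.4 -2.2] w 16.9 | shift cm [-3.68  0.    0.38] turn rad -0.005
```

Request:
send_rows --steps '[[[0,0,-0.3,-0.002,0],[-1.2,0,0.1,0,0],[-1.2,0,0.1,0,0],[-1.0,0,0.1,0,0]]]'

```text
clock: 17.43
position: [515.8, -59.0, 31.9]
ee_rot: [-0.072, 0.996, 0.033, 0.043]
contact_force: [-0.8, -0.8, -1.6]
gripper_width: 16.7
```

```bash
python3 q.py -110 -20 40
```

```text
TCP in griddle frame [-149.1    1.1] 31.9 tilt [ 0.081  0.072 -0.994]
pitch,roll slopes [-0.0196  0.0383] floor z at mid 14.7 at 0 13.5 n 691
side 1 n 27 lat at mid 64.0 yaw 0.14
side -1 n 34 lat at mid -62.6 yaw 0.28
t 17.48 pos [518.6 -58.7  32.3] yaw 8.15 tilt 6.34 F [ 2.5  0.4 -2.2] w 16.7 | shift cm [-3.7  -0.01  0.38] turn rad -0.003
```

Request:
send_rows --steps '[[[-1.5,0,0.14,0,0],[-1.5,0,0.14,0,0],[-1.5,0,0.14,0,0],[-1.0,0,0.1,0,0]]]'

```text
clock: 17.82
position: [572.3, -50.7, 31.2]
ee_rot: [-0.071, 0.996, 0.033, 0.042]
contact_force: [-0.8, 0.1, -1.5]
gripper_width: 16.8
```

```bash
python3 q.py -70 -15 40
```

```text
TCP in griddle frame [-91.9   1.2] 31.2 tilt [ 0.079  0.072 -0.994]
pitch,roll slopes [0. 0.] floor z at mid 0.0 at 0 0.0 n 0
t 17.87 pos [574.2 -50.5  31.3] yaw 8.09 tilt 6.21 F [ 3.1 -0.1 -1.6] w 17.1 | shift cm [-3.79 -0.01  0.35] turn rad -0.004
  return _methods._mean(a, axis=axis, dtype=dtype,
  ret = ret.dtype.type(ret / rcount)
```

Request:
send_rows --steps '[[[-1.2,0,0.12,0,0],[-1.5,0,0.14,0,0],[-1.0,0,0.1,0,0],[-0.5,0,0.05,0,0]]]'

```text
clock: 18.2
position: [614.4, -44.6, 30.6]
ee_rot: [-0.071, 0.996, 0.033, 0.041]
contact_force: [-1.6, -0.7, -1.7]
gripper_width: 16.7
```

Request:
send_rows --steps '[[[-0.6,0,0.1,0,0],[-0.6,0,0.1,0,0],[-0.4,0,0.05,0,0]]]'

```text
clock: 18.45
position: [630.3, -42.3, 29.8]
ee_rot: [-0.07, 0.996, 0.033, 0.041]
contact_force: [-2.6, 0.5, 1.7]
gripper_width: 16.8
```

```bash
python3 q.py
```

```text
TCP in griddle frame [-33.3   1.3] 29.8 tilt [ 0.076  0.072 -0.994]
```

Request:
send_rows --steps '[[[-0.4,0,0.1,0,0],[-0.4,0,0.05,0,0]]]'

```text
clock: 18.62
position: [638.5, -41.1, 29.4]
ee_rot: [-0.07, 0.996, 0.033, 0.04]
contact_force: [-2.6, -1.3, 1.6]
gripper_width: 16.4
```

Request:
send_rows --steps '[[[-0.4,0,0.05,0,0],[-0.3,0,0.05,0,0]]]'

```text
clock: 18.78
position: [638.9, -41.3, 28.2]
ee_rot: [-0.071, 0.996, 0.033, 0.032]
contact_force: [-11.1, 1.0, 10.9]
gripper_width: 16.8
```

Request:
send_rows --steps '[[[-0.3,0,0.05,0,0],[-0.3,0,0.05,0,0]]]'

```text
clock: 18.95
position: [638.7, -41.3, 28.1]
ee_rot: [-0.072, 0.997, 0.033, 0.025]
contact_force: [-9.6, -0.6, 9.8]
gripper_width: 16.6
```

Request:
send_rows --steps '[[[-0.3,0,0,0,0],[-0.1,0,0,0,0.4],[0,0,0,0,1],[0,0,0,0,1],[0,0,0,0,1],[0.5,0,-1,0,1],[0.5,0,-3,0,1],[1,0,-4,0,1],[2,0,-4,0,1],[4,0,-2,0,1]]]'

```text
clock: 19.78
position: [561.7, -60.9, 160.9]
ee_rot: [-0.073, 0.997, 0.032, 0.019]
contact_force: [0.9, -0.8, 1.3]
gripper_width: 85.3
```

Request:
send_rows --steps '[[[3,-3,-1,0,1],[2,-3.5,0,0,1],[2,-3.5,0,0,1],[2,-3.5,0,0,1],[1,-3.5,0,0,1],[0,0,0,0,1]]]'

```text
clock: 20.28
position: [483.3, -248.6, 170.7]
ee_rot: [-0.078, 0.996, 0.03, 0.031]
contact_force: [1.6, 0.1, 0.1]
gripper_width: 85.8
```

```bash
python3 q.py
python3 - <<'E'
from h import *
p,d=snap("top","t6");cv2.imwrite("pics/t6v.png",cv2.resize(p[110:210,180:340],None,fx=5,fy=5,interpolation=cv2.INTER_CUBIC))
p2,d2=snap("side","s6");cv2.imwrite("pics/s6v.png",cv2.resize(p2[90:240,130:290],None,fx=4,fy=4,interpolation=cv2.INTER_CUBIC))
W=world("top",d);z=W[...,2]
for o in rect(W,(z>70)&(z<110)&(W[...,0]>520)&(W[...,0]<660)&(d>0)&(W[...,1]>-350)&(W[...,1]<150)):print(*o)
from m import toG
g=toG(W)
m=(g[...,0]<2)&(g[...,0]>-60)&(abs(g[...,1])<85)&(z>28)&(z<60)&(d>0);q=np.c_[g[m],z[m]]
print(len(q));print(q[np.lexsort((q[:,1],))][::max(1,len(q)//25)].round(1))
E
```

```text
TCP in griddle frame [-208.3 -181.9] 170.7 tilt [ 0.057  0.064 -0.996]
87 [ 650.3 -191.2   88.8] [ 651.6 -190.5] [46.3 14.6] 74.2
196 [654.   86.   75.8] [656.1  66. ] [ 19.4 117. ] 6.8
350 [567.8  89.6 100.7] [569.2  90.2] [49.6 50. ] 89.2
403
[[  1.6 -84.4  57.6]
 [ -2.7 -69.3  41.7]
 [ -3.3 -59.7  28.6]
 [ -0.1 -51.1  43. ]
 [ -2.2 -40.6  36.1]
 [ -2.5 -30.   33.1]
 [ -1.9 -21.3  47.1]
 [ -4.5 -11.1  30.9]
 [-31.4  -6.   45.4]
 [ -9.1  -4.5  43. ]
 [ -3.5  -2.7  43.4]
 [-33.   -0.5  44.5]
 [-27.6   1.2  45.4]
 [-21.8   2.9  44.6]
 [-34.3   4.9  42. ]
 [-29.4   6.8  45.3]
 [ -7.2   8.4  43.5]
 [ -3.3  10.1  28.7]
 [ -2.8  15.6  41.1]
 [ -1.9  26.1  44.1]
 [ -4.3  34.4  37.2]
 [ -0.   44.3  59.1]
 [ -0.1  54.7  55.1]
 [ -2.3  63.   47.4]
 [ -4.7  71.7  29.1]
 [  0.7  83.6  48.4]]
```

View pics/t6v.png

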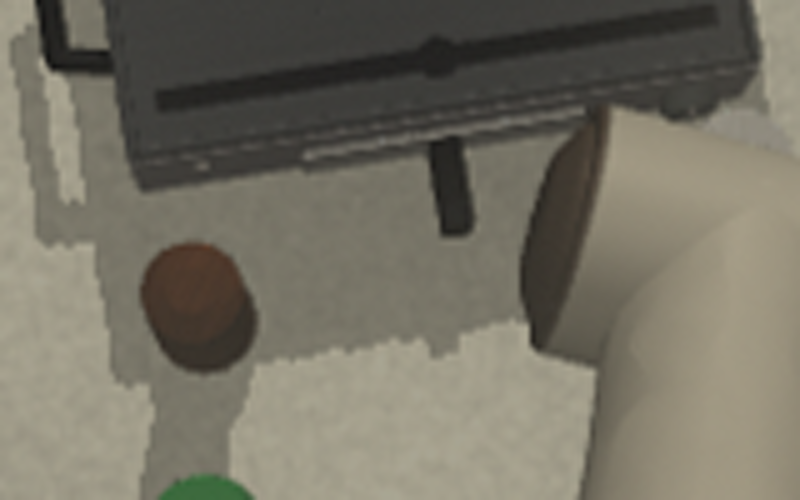

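View pics/s6v.png

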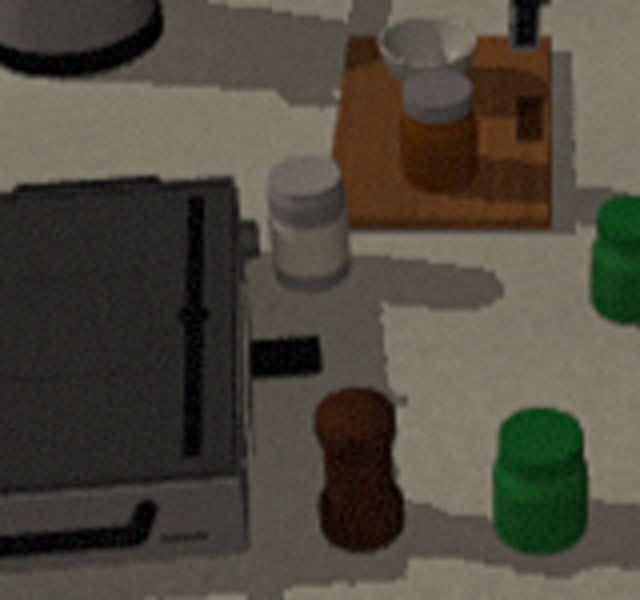

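Run:
```python
from m import *
d=np.load("pics/t6d.npy");W=world("top",d);g=toG(W);z=W[...,2]
m=(g[...,0]<-10)&(g[...,0]>-80)&(abs(g[...,1])<20)&(z>35)&(z<60)&(d>0);q=g[m];print("grip along",np.percentile(q[:,0],[0,2,5]).round(1),"slope,z",np.polyfit(q[:,0],z[m],1).round(3))
f=lambda x,y,zz:toG(ray("top",(x+.5)/5-.5+180,(y+.5)/5-.5+110,zz)).round(1)
print("grip end px",f(441,236,46),f(474,233,46),"plate top L",f(303,155,46),f(303,160,46),"R",f(590,112,46))
```

```text
grip along [-54.4 -53.  -52.3] slope,z [ 0.047 45.995]
grip end px [-55.   11.5] [-56.1  -5.7] plate top L [-1.6 75.6] [-4.2 76. ] R [ -2.1 -75.9]
```

```bash
python3 -c "
from bench import job,arm
print(arm.read_state()['contact_force']);print(job.job_done())"
```

```text
[0.67219495 0.62872829 0.38092545]
the job is handed in; nothing more can be done
None
```

The amber jar, which stood in the tray's way, is now upright on the chopping board. The aluminium tray is in the griddle and its front plate met the front face. I released everything and parked the gripper clear at about 170 mm, then handed the job in at about 20 s.

**Last checks:**
- **Tray home:** the grip's end measures 54–56 mm in front of the face, against about 54.6 mm when fully home. The push ended with about 10 N of contact. A gap of up to about 1 mm is within what I can measure, and I did not nudge it again to rule that out.
- **Tray level:** one depth reading showed the grip tilting about 2.7°. A tilt like that would be hard to get with the tray in the bay, so I put it down to noise at the edges of the depth image and left it.
- **Jar and other things:** the last pictures show the jar upright on the board, with the tin, mill, bowl and green jars standing. The mill measured within about 1 mm of its start. The arm hid part of the tin from above, so I confirmed that one only in the side picture. The tumbler was outside the last close-ups; I last saw it standing as I lifted the tray off the mat.

**What went wrong on the way:**
- **Jar:** the first grip was about 12 mm off centre, so I opened the gripper and took it again.
- **Tool tilt:** the tool's tilt drifted to about 7° over many rows, which rolled the tray about 2.5° in the grip. I pressed the tray flat on the counter to level it. The roll mostly came back when I lifted it, but the tray still slid in with no noticeable force until the final contact.

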